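# Fill, seal and log the used-ampoule jar

### The job

Drop every used ampoule from the steel tray into the yellow waste jar, then set the red lid level on the jar, screw it fully home until it stops and let go of it. After that log the closed jar: hold the white scanner in the air with its window pointed squarely at the middle of the bar-code label from about 5 to 10 cm, steady for about two seconds, and lay it back flat on its grey charging pad, in line with the pad. Leave the cup of pink-capped tubes, the needle box and the gel bottle where they stand.

Things in the scene. Friction and masses are not known exactly. Their poses are not given: they have to be found in the camera images.
- jar: Yellow waste jar fixed to the desk (grey foot 108 mm across, 8 mm high). Origin: centre of the underside, z up. Body 92 mm across up to z = 78 mm, then a neck 72 mm across. Mouth 60 mm, inside 82 mm across, inner floor at z = 6 mm. White bar-code panel, 42 x 36 mm, on its -y side.
- rim (a point): Centre of the jar's rim, 114 mm above its underside; axes as the jar's. The rim's outside tapers to 67 mm across over the top 6 mm. A black sprung seal ring on the rim stands 4 mm higher (z = 118 mm). Right-hand thread with three starts: clockwise from above tightens.
- start (a point): One of three 40 deg wide gaps in the neck's thread ramps, where a lid lug can drop past them: on the jar's +x side, 38 mm from the axis, 102 mm up. The others lie 120 deg to either side. A white tick on the jar body marks each. Clockwise (from above) of each gap runs an 80 deg ramp.
- lid: Red screw lid, loose, 92 mm across, 25 mm high, about 0.1 kg. Origin: centre of the skirt's lower edge, z up. On its top a grip bar, 60 mm long along the lid's x, 18 mm wide along its y, from 25 to 51 mm above the origin. It can be set on the jar at any angle; turned onto the thread its origin is 98 mm above the jar's, screwed home about 95 mm.
- lug (a point): One of the lid's three inner lugs (each 15 deg wide): on the lid's +x side, 40 mm from the axis, 3 mm above the lower edge. The others lie 120 deg to either side; white ticks on the skirt mark them. With lugs on the ramps the lid rests level, its origin 103 to 108 mm above the jar's; turned back (counter-clockwise) till the lugs are over the gaps and let go, it drops to 98 mm.
- bar (a point): Middle of the grip bar, 38 mm above the lid's origin, axes as the lid's. From the thread start (lugs at the gap centres, lid resting on the seal) the lid turns clockwise 67 deg (1.17 rad) to a hard stop, drawn down 3 mm against a seal force of 2 to 4 N; friction keeps it there. Pressed down without turning it springs back up.
- scanner: White stick-type bar-code scanner, loose, 130 x 44 x 24 mm (x, y, z), 0.12 kg, always on. Origin: centre of its underside; +x points out of the amber window at the front end; an orange button on top near the window. It lies on the charging pad at the start, window end towards the pad's +x.
- window (a point): Centre of the scanner's window, 67 mm ahead (+x) of the scanner's origin and 12 mm above its underside; axes as the scanner's, the beam leaves along +x.
- label (a point): Centre of the bar-code label's face, 47.5 mm from the jar's axis on its -y side and 40 mm above the jar's underside; axes as the jar's, so the label faces along -y.
- dock: Grey charging pad fixed to the desk, 160 x 72 x 5 mm, long along its x. Origin: centre of the underside; its top is at z = 5 mm. It may stand at the left or at the right, and the lid at the other side.
- tray: Low steel tray fixed to the desk, 130 x 170 x 18 mm, walls 4 mm thick, top of the floor 9 mm above the desk. Origin: centre of the underside.
- ampoule0: Used soft plastic saline ampoule, 61 mm tall, body 18 mm across, about 15 g, standing upright on the tray floor; origin: centre of its base. Two to four of the four ampoules are there; the others are absent.
- ampoule1: Used soft plastic saline ampoule, 61 mm tall, body 18 mm across, about 15 g, standing upright on the tray floor; origin: centre of its base. Two to four of the four ampoules are there; the others are absent.
- ampoule2: Used soft plastic saline ampoule, 61 mm tall, body 18 mm across, about 15 g, standing upright on the tray floor; origin: centre of its base. Two to four of the four ampoules are there; the others are absent.
- ampoule3: Used soft plastic saline ampoule, 61 mm tall, body 18 mm across, about 15 g, standing upright on the tray floor; origin: centre of its base. Two to four of the four ampoules are there; the others are absent.
- tube_cup: Clear cup holding pink-capped tubes, 49 mm across, 66 mm high; bystander. Origin: centre of the underside.
- needle_box: Open orange and white needle carton, 70 x 100 x 109 mm; bystander. Origin: centre of the underside.
- pump_bottle: Hand gel pump bottle, 58 x 63 x 197 mm; bystander. Origin: centre of the underside.
There are look-alikes about, which are no part of the job. Of the things like the lid, leave any that is brown or turquoise; of the rest the larger one is meant.

How it is judged:
By the outcome, as a careful person would: the job done as asked, in the order asked, and still so for the second after the job is handed in, with the robot touching nothing.
Of ampoule0, ampoule1, ampoule2, ampoule3 only 2 to 4 are there at a start; the rules pass over those that are not, and their reading is None.
At some moment in a run one of lid, scanner may be knocked a few centimetres aside while the robot is not near it.
It also fails if it takes over 210 s, if anything falls off the work surface, if the arm or the gripper's body presses on something with over 40 N, if the wrist force passes 120 N, or if a joint passes its speed limit or range.

### The arm

A 6-joint arm with a two-finger parallel gripper is mounted at the origin on the work surface; the furniture and walls round the work are solid. World frame = base frame: x ahead of the robot, y to its left, z up, the work surface at z = 0. Lengths are in m, angles in rad, forces in N, time in s.
With the tool pointing down it reaches from about 0.375 to 0.975 m from the base axis. Payload 3.8 kg.
Tool frame: the origin (TCP) lies at the very end of the fingers, on their centre line; the grasp point (between the pads) lies 19 mm behind it (bot.grip_depth is the distance from the TCP to the grasp point, in m); z points along the fingers, y is the line along which they close (so a half turn about z gives the same grasp; the last joint's range is limited). The gripper opens to 88 mm and grips with 3 to 60 N. Pads are 18 mm wide; open, the fingers measure 123 mm over their backs; the gripper's body (75 mm by 187 mm) begins 45 mm behind the grasp point.
Start: joints at [-1.35, 0.264, 1.604, -0, 1.274, -0.037], TCP at [0.172, -0.653, 0.239] pointing down, gripper open.
Joint ranges: [-2.63, 2.63], [-0.94, 2.18], [0.31, 2.57], [-1.31, 4.45], [0, 2.66], [-2.55, 2.55]. Speed limits (rad/s): [2.57, 2.57, 3.14, 3.14, 3.14, 3.14].

### API

Orientations are given as a unit quaternion [x, y, z, w].
In Python, from bench import bot, hand, planner, status, optics, models gives the robot as it stands. The module is installed in compiled form; this text tells all that it offers. Calls block until the motion is done:
- bot.goto(position, orientation): joint-space move of the TCP to a pose.
- bot.move_straight(position, attitude=None, vel=0.15): straight line of the TCP; attitude=None keeps the orientation; vel is the mean speed in m/s.
- bot.set_joints(angles): joint-space move.
- hand.command_gripper(opening, f_grip=None): opening from 0.0 (shut) to 1.0 (fully open); f_grip is the grip in N (None keeps the last); returns when the fingers have stopped.
- bot.pause(seconds).
- planner.inverse_kinematics(position, orientation): joint angles nearest the present ones, or None.
- status.get_obs(): the state.
- optics.read_camera(name): name is "side" or "top"; returns a dict with "color" (400x640x3 uint8, red, green, blue), "fx", "fy", "cx", "cy" (pixels), "xyz" and "attitude" of the camera in the world. Camera axes: x right, y up, looking along -z (the intrinsics and any distortion apply to the point x, -y, -z); pixel columns grow to the right and rows downward; lengths in m; the calibration is good to about 2 mm. A picture is of the moment at which its call begins. There is no depth.
A pose or a line that the arm cannot do raises bot.PlanningError and nothing moves.
- bot.job_done(): hands the job in; it is judged then, once.
Trained networks look in the newest picture that a camera, given by its name, has taken for a name from the list of things; names that differ only in an ending like _2 or _b are one class to them, and where a whole thing is asked for, a point or a joint stands for the part that bears it (a point fixed in the world has none). Each returns a list of dicts, best first, with "confidence" (0 to 1); they miss things now and then, are a little off and sometimes report something else, mostly with a low value. They report only what shows in the picture. A call takes as long as a camera call. They do not tell look-alikes from the thing itself.
- models.boxes_of(target, camera): "position" ([x, y, z] in m, in the coordinates of the camera as it stood for that picture, good to about 4 mm: the middle of the surface that is visible of it).
The state is a dict: "clock": time; "q": joint angles; "joint_velocities": joint speeds; "effort": joint torques, N m; "position": TCP position; "eef_rot": TCP orientation; "wrist_force": force on the tool from outside, world axes, zero at the start; "moment": the same for the moment, N m; "grip_width": opening from 0.0 (shut) to 1.0 (fully open); "finger_force": force on a finger pad.
Only numpy, scipy, OpenCV 4.12 (cv2) and the standard library are available. Lean on these libraries where they do the work, as an engineer would, in place of code of your own. Each camera call takes 0.05 s, during which the arm holds its last target. There are 200 camera calls.

## Working session

There is one attempt and no reset: what is moved stays moved. The work goes in short steps, each a Python script; the robot and the scene stay as the last script left them, time stands still between calls to the robot, and variables do not carry over. Pictures are saved under pics/ and viewed, at most 14 in all, crops included, and the job is handed in when it is done.

```bash
mkdir -p pics; ls; cat > h.py <<'E'
from bench import bot, hand, planner, status, optics, models
import numpy as np, cv2
from scipy.spatial.transform import Rotation as R
def cam(n, f=None):
    c=optics.read_camera(n)
    if f: cv2.imwrite('pics/'+f, c['color'][:,:,::-1])
    return c
def toworld(c,p): return np.array(c['xyz'])+R.from_quat(c['attitude']).apply(p)
def ray(c,u,v):
    d=np.array([(u-c['cx'])/c['fx'],-(v-c['cy'])/c['fy'],-1.])
    return np.array(c['xyz']),R.from_quat(c['attitude']).apply(d)
def onz(c,u,v,z):
    o,d=ray(c,u,v); return o+d*(z-o[2])/d[2]
def pix(c,p):
    q=R.from_quat(c['attitude']).inv().apply(np.array(p)-c['xyz'])
    return np.array([c['cx']+c['fx']*q[0]/-q[2], c['cy']-c['fy']*q[1]/-q[2]])
def down(yaw): # tool z down; tool x axis at yaw, tool y (closing) at yaw-90
    return (R.from_euler('z',yaw)*R.from_euler('x',np.pi)).as_quat()
E
python3 - <<'E'
from h import *
for n in ('side','top'):
    c=cam(n,n+'0.png'); print(n,{k:np.round(v,4).tolist() for k,v in c.items() if k!='color'})
    for t in 'jar lid scanner dock tray ampoule0 tube_cup needle_box pump_bottle label'.split():
        for r in models.boxes_of(t,n):
            w=toworld(c,r['position']); print(t,round(r['confidence'],2),w.round(3),pix(c,w).round(0))
print(status.get_obs())
E
```

```text
pics
side {'fx': 413.8222, 'fy': 413.8222, 'cx': 321.2255, 'cy': 199.3335, 'xyz': [0.3738, -1.4095, 0.5959], 'attitude': [0.5714, 0.0029, -0.0201, 0.8205]}
jar 0.8 [0.464 0.11  0.061] [337. 192.]
lid 0.68 [ 0.399 -0.012  0.012] [321. 216.]
lid 0.64 [ 0.47  -0.403  0.028] [351. 265.]
scanner 0.87 [ 0.468 -0.402  0.025] [350. 266.]
dock 0.74 [ 0.474 -0.416  0.005] [353. 274.]
tray 0.96 [ 0.457 -0.209  0.007] [341. 241.]
tray 0.57 [ 0.425 -0.597  0.089] [340. 284.]
ampoule0 0.61 [ 0.467 -0.148  0.045] [343. 222.]
ampoule0 0.55 [ 0.465 -0.234  0.047] [344. 233.]
ampoule0 0.38 [ 0.417 -0.132  0.039] [327. 223.]
tube_cup 0.67 [ 0.277 -0.308  0.038] [283. 248.]
needle_box 0.92 [0.271 0.266 0.064] [289. 181.]
pump_bottle 0.7 [ 0.428 -0.594  0.089] [341. 283.]
label 0.57 [0.468 0.108 0.063] [338. 192.]
top {'fx': 458.128, 'fy': 458.128, 'cx': 321.1685, 'cy': 188.4463, 'xyz': [0.102, -0.0237, 1.6139], 'attitude': [-0.0559, 0.0718, 0.7119, -0.6963]}
jar 0.95 [0.467 0.139 0.049] [263. 167.]
lid 0.87 [0.306 0.462 0.025] [170. 216.]
lid 0.73 [0.401 0.004 0.02 ] [302. 187.]
lid 0.66 [0.455 0.333 0.
[... 390 characters left out ...]
lock': 1.1, 'q': array([-1.34991795e+00,  2.63912303e-01,  1.60400330e+00, -1.14209977e-05,
        1.27369560e+00, -3.68942622e-02]), 'joint_velocities': array([ 0.00031559,  0.00142186,  0.00102471,  0.00035453,  0.00028649,
       -0.00013787]), 'effort': array([-4.55702002e-04, -5.02076948e+01, -3.57272387e+01,  7.27373804e-02,
        1.83998630e-02,  1.45698749e-05]), 'position': array([ 0.17207314, -0.65269309,  0.23869564]), 'eef_rot': array([ 9.91705435e-01,  1.28531438e-01, -6.28907748e-06, -8.73244730e-06]), 'wrist_force': array([ 0.24462427, -0.28175775,  0.34509994]), 'moment': array([-0.04032153,  0.01086129, -0.02394609]), 'finger_force': 0.0, 'grip_width': 1.0014257456788773}
```

```bash
python3 - <<'E'
import cv2
t=cv2.imread('pics/top0.png'); s=cv2.imread('pics/side0.png')
cv2.imwrite('pics/top0c.png',cv2.resize(t[100:280,110:510],None,fx=2,fy=2,interpolation=cv2.INTER_CUBIC))
cv2.imwrite('pics/side0c.png',cv2.resize(s[110:330,170:480],None,fx=2.5,fy=2.5,interpolation=cv2.INTER_CUBIC))
E
```

```text
(no output)
```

View pics/top0c.png

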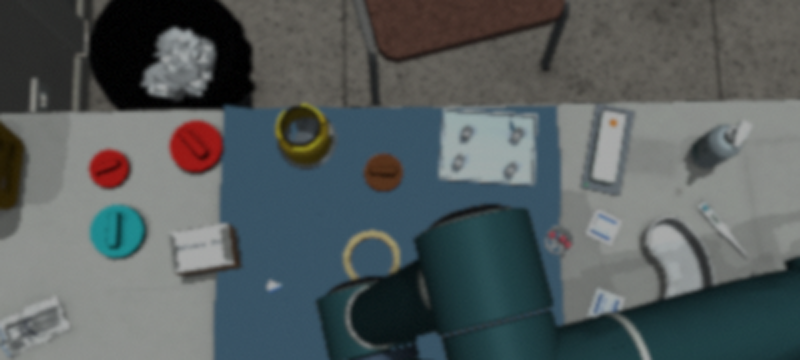

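View pics/side0c.png

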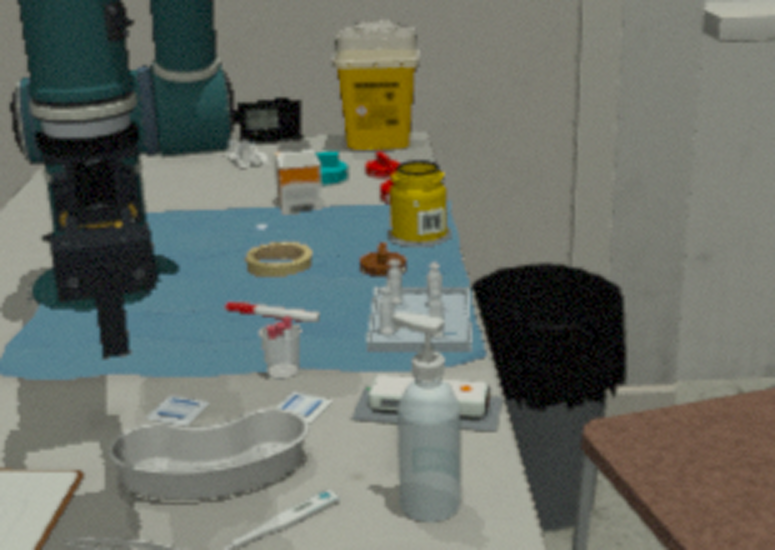

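Top view: the lid candidates are large red (full px 208,173), small red (164,184), turquoise (168,215) and brown (301,186). The large red one is meant: brown and turquoise are excluded, and it is the larger of the rest. There are four ampoules in the tray, the scanner lies on the pad at the right with its button end towards +x, and the jar is at (262,167). I'll confirm with one enlarged montage.

```bash
python3 - <<'E'
import cv2, numpy as np
t=cv2.imread('pics/top0.png'); s=cv2.imread('pics/side0.png')
f=lambda im,u,v,w,h,k:cv2.resize(im[v:v+h,u:u+w],(w*k,h*k),interpolation=cv2.INTER_CUBIC)
M=np.zeros((600,800,3),np.uint8)
def put(a,x,y): M[y:y+a.shape[0],x:x+a.shape[1]]=a
put(f(t,325,150,60,45,6),0,0)      # tray top
put(f(t,150,150,80,45,5),370,0)    # lids top
put(f(s,310,205,60,50,6),0,280)    # tray side
put(f(s,320,165,40,45,6),370,280)  # jar side
put(f(t,395,150,35,50,5),620,280)  # dock top
cv2.imwrite('pics/m1.png',M)
E
```

```text
(no output)
```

View pics/m1.png

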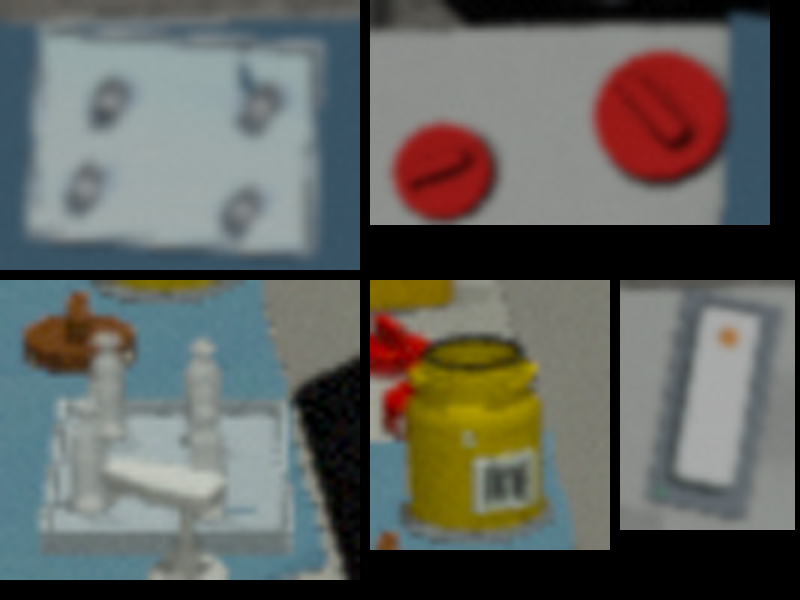

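The enlarged crop confirms it: the large red lid (208,173) is about 130/5 px across, against about 100/5 px for the small red one. Four ampoules stand in the tray, and the jar's label is at side px (342,199), facing roughly -y.

```bash
python3 - <<'E'
from h import *
s=cam('side'); t=cam('top')
for n,(u,v) in dict(A=(343.3,167),B=(368.3,167.5),C=(339.5,181.3),D=(365.5,185)).items():
    b=onz(t,u,v,0.04); print(n,b.round(3),'side top px',pix(s,[b[0],b[1],.068]).round(1))
print('side tops',[onz(s,u,v,.068).round(3)[:2] for u,v in ((327.8,216),(343.8,216.3),(325,227.5),(344,232))])
print('rim side',onz(s,337,177.5,.118).round(4),'rim top',onz(t,261,164,.118).round(4))
# top rim: yellow mask
hsv=cv2.cvtColor(t['color'],cv2.COLOR_RGB2HSV); m=cv2.inRange(hsv,(20,120,60),(35,255,255)); m[:140]=0;m[200:]=0;m[:,:240]=0;m[:,290:]=0
v,u=np.nonzero(m); print('yellow top bbox',u.min(),u.max(),v.min(),v.max())
for z in (.118,): print(pix(t,[.467,.139,z]))
# label
for (u,v) in ((342.5,199),): 
    o,d=ray(s,u,v); print('label@z.04',onz(s,u,v,.04).round(4))
print('tick z.07',onz(s,336.2-.5,191.2,.07).round(4))
red=cv2.inRange(hsv,(0,120,60),(8,255,255))|cv2.inRange(hsv,(172,120,60),(180,255,255))
n,l,st,ce=cv2.connectedComponentsWithStats(red)
for i in range(1,n):
    if st[i,4]>100: print('red',st[i],ce[i].round(1),onz(t,*ce[i],.02).round(4))
E
```

```text
A [ 0.465 -0.142  0.04 ] side top px [341.7 215.2]
B [ 0.461 -0.231  0.04 ] side top px [342.7 226.1]
C [ 0.414 -0.127  0.04 ] side top px [326.1 214.1]
D [ 0.398 -0.218  0.04 ] side top px [322.5 225.2]
side tops [array([ 0.419, -0.144]), array([ 0.471, -0.152]), array([ 0.406, -0.236]), array([ 0.462, -0.274])]
rim side [0.467  0.1182 0.118 ] rim top [0.4623 0.1386 0.118 ]
yellow top bbox 248 273 152 177
[260.87334859 162.62696225]
label@z.04 [0.4851 0.0874 0.04  ]
tick z.07 [0.4598 0.0957 0.07  ]
red [195 160  26  26 532] [207.7 172.8] [0.4574 0.3375 0.02  ]
red [155 175  20  19 294] [164.2 183.9] [0.4204 0.4889 0.02  ]
```

```bash
cat >> h.py <<'E'
from scipy.optimize import minimize
def hsvmask(c,rngs,box):
    h=cv2.cvtColor(cv2.GaussianBlur(c['color'],(3,3),0),cv2.COLOR_RGB2HSV); m=np.zeros(h.shape[:2],np.uint8)
    for a,b in rngs: m|=cv2.inRange(h,a,b)
    u0,u1,v0,v1=box; k=np.zeros_like(m); k[v0:v1,u0:u1]=m[v0:v1,u0:u1]; return k
def rings(rz): # [(r,z)...]
    a=np.linspace(0,2*np.pi,40,endpoint=False)
    return [np.c_[r*np.cos(a),r*np.sin(a),0*a+z] for r,z in rz]
def sil(c,parts,x,y,yaw,z0,S=8): # union of hulls, antialiased coverage
    im=np.zeros((400,640),np.float32); Rz=R.from_euler('z',yaw); P=[]
    for p in parts: P.append(np.array([pix(c,q) for q in Rz.apply(p)+[x,y,z0]],np.float32))
    A=np.vstack(P); u0,v0=np.floor(A.min(0)).astype(int)-2; u1,v1=np.ceil(A.max(0)).astype(int)+3
    b=np.zeros(((v1-v0)*S,(u1-u0)*S),np.uint8)
    for p in P: cv2.fillConvexPoly(b,cv2.convexHull(((p+.5-[u0,v0])*S).astype(np.float32)).round().astype(np.int32),1)
    im[v0:v1,u0:u1]=b.reshape(v1-v0,S,u1-u0,S).mean((1,3)); return im
def fit(views,parts,x0,z0,free=3,step=(.01,.01,.15)):
    def cost(p):
        q=list(p)+list(x0[len(p):]); return sum(((sil(c,parts,*q,z0)-(m>0))**2).sum() for c,m in views)
    sx=np.vstack([x0[:free]]+[np.array(x0[:free])+np.eye(3)[i,:free]*step[i] for i in range(free)])
    r=minimize(cost,x0[:free],method='Nelder-Mead',options=dict(initial_simplex=sx,xatol=2e-4,fatol=.05,maxiter=150))
    return r.x,r.fun
def stack(a): # list of rings -> convex frusta
    return [np.vstack(a[i:i+2]) for i in range(len(a)-1)]
YEL=[((18,110,50),(36,255,255))]; RED=[((0,120,50),(8,255,255)),((172,120,50),(180,255,255))]
E
python3 - <<'E'
from h import *
s=cam('side'); t=cam('top')
parts=[np.vstack(rings([(.046,.008),(.046,.078)])),np.vstack(rings([(.036,.078),(.036,.108),(.0335,.116)]))]
ms=hsvmask(s,YEL,(325,355,160,215)); mt=hsvmask(t,YEL,(240,285,140,190))
def close(m): 
    cs,_=cv2.findContours(m,cv2.RETR_EXTERNAL,cv2.CHAIN_APPROX_NONE); o=np.zeros_like(m); cv2.drawContours(o,[max(cs,key=cv2.contourArea)],-1,1,-1); return o
ms=close(ms); mt=close(mt)
for n,v in (('both',[(s,ms),(t,mt)]),('side',[(s,ms)]),('top',[(t,mt)])):
    print(n,fit(v,parts,[.465,.14,0],0,2))
lp=[np.vstack(rings([(.046,0),(.046,.025)])),np.array([[sx*.03,sy*.009,z] for sx in(1,-1) for sy in(1,-1) for z in(.025,.051)])]
ml=hsvmask(t,RED,(185,230,150,195))
print('lid',[fit([(t,ml)],lp,[.457,.335,y],0,2) for y in(-.9,)])
for nm,c in(('side',s),('top',t)):
  print([ (toworld(c,r['position']).round(3).tolist(),round(r['confidence'],2)) for r in models.boxes_of('ampoule1',nm)])
  for q in 'start label rim'.split(): print(q,[(toworld(c,r['position']).round(3).tolist(),round(r['confidence'],2)) for r in models.boxes_of(q,nm)])
E
```

```text
both (array([0.46836725, 0.1432253 ]), np.float64(462.102783203125))
side (array([0.46787736, 0.13751962]), np.float64(131.1982421875))
top (array([0.46981679, 0.14532398]), np.float64(316.944091796875))
lid [(array([0.45903124, 0.33908947]), np.float64(35.654052734375))]
[([0.418, -0.128, 0.04], 0.67), ([0.471, -0.147, 0.046], 0.41), ([0.466, 0.105, 0.065], 0.31)]
start [([0.465, 0.109, 0.063], 0.7)]
label [([0.471, 0.109, 0.063], 0.74), ([0.277, -0.313, 0.036], 0.65)]
rim [([0.471, 0.109, 0.065], 0.71)]
[([0.464, 0.141, 0.048], 0.4)]
start [([0.465, 0.141, 0.048], 0.72)]
label [([0.463, 0.143, 0.046], 0.82), ([0.449, 0.332, 0.024], 0.65), ([0.419, -0.562, 0.115], 0.63)]
rim [([0.465, 0.145, 0.05], 0.56)]
```

```bash
cat > amp.py <<'E'
from h import *
J=np.array([.468,.141])
def pick(x,y,yaw=0.0):
    q=down(yaw); hand.command_gripper(.55,8)
    bot.goto([x,y,.13],q); bot.move_straight([x,y,.024],vel=.12)
    hand.command_gripper(0,8); o=status.get_obs()
    print('grip',round(o['grip_width']*88,1),o['finger_force'],o['clock']); 
    bot.move_straight([x,y,.19],vel=.2)
    o=status.get_obs(); return o['grip_width']*88>8
def drop(yaw=0.0):
    q=down(yaw); bot.goto([*J,.19],q); bot.move_straight([*J,.126],vel=.15)
    hand.command_gripper(.4); bot.pause(.2); bot.move_straight([*J,.2],vel=.25)
E
python3 - <<'E'
from amp import *
bot.goto([.40,-.22,.25],down(0)); print(status.get_obs()['q'].round(2))
ok=pick(.467,-.144); print(ok); c=cam('side','a1.png')
if ok: drop()
cam('side','a2.png');cam('top','a3.png'); print(status.get_obs()['clock'])
import cv2
a=[cv2.imread(f'pics/a{i}.png') for i in(1,2,3)]
f=lambda im,u,v,w,h,k:cv2.resize(im[v:v+h,u:u+w],(w*k,h*k),interpolation=cv2.INTER_CUBIC)
M=np.zeros((600,800,3),np.uint8); M[:300,:400]=f(a[0],280,150,100,75,4);M[:300,400:]=f(a[1],280,150,100,75,4);M[300:,:]=f(a[2],220,130,200,75,4)
cv2.imwrite('pics/m2.png',M)
E
```

```text
[-0.56 -0.17  2.03 -0.    1.27  1.01]
grip 18.2 7.999805565923452 6.475
True
10.3833
```

View pics/m2.png

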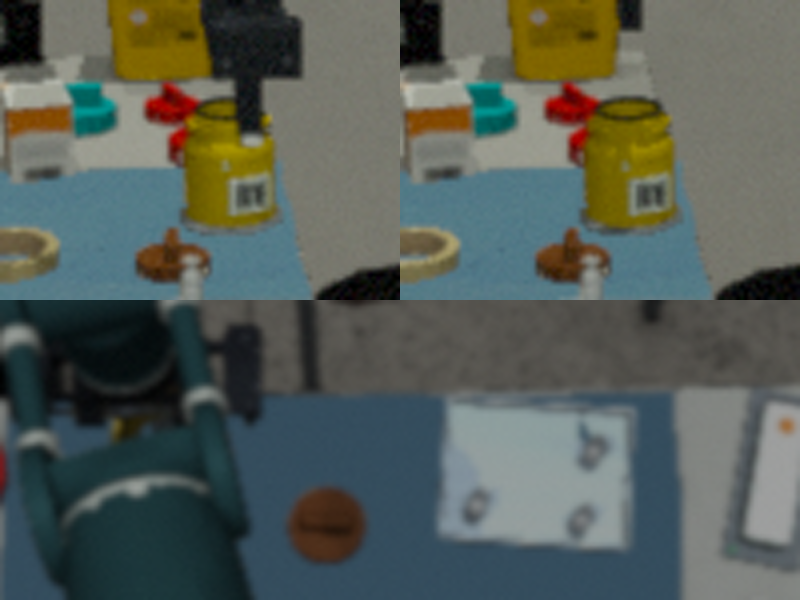

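The ampoule was held at side px (342,185) and then went into the jar. Three remain in the tray, so I'll take those next.

```bash
python3 - <<'E'
from amp import *
for p in ((.417,-.129),(.464,-.233),(.403,-.221)):
    ok=pick(*p)
    if not ok: print('miss',p); break
    drop()
o=status.get_obs(); print(o['clock'],o['wrist_force'])
bot.goto([.40,-.1,.33],down(0))
s=cam('side','b1.png');t=cam('top','b2.png')
a=[cv2.imread(f'pics/b{i}.png') for i in(1,2)]
f=lambda im,u,v,w,h,k:cv2.resize(im[v:v+h,u:u+w],(w*k,h*k),interpolation=cv2.INTER_CUBIC)
M=np.zeros((600,800,3),np.uint8); M[:300,:400]=f(a[0],280,160,100,75,4);M[:300,400:]=f(a[1],180,140,100,75,4);M[300:,:]=f(a[1],240,130,200,75,4)
cv2.imwrite('pics/m3.png',M)
E
```

```text
grip 17.9 7.999750943854451 13.4667
grip 18.0 8.000034985598177 20.6
grip 18.1 7.9997797915712 28.05
32.0833 [ 0.56161805  1.06140534 -0.36746594]
```

View pics/m3.png

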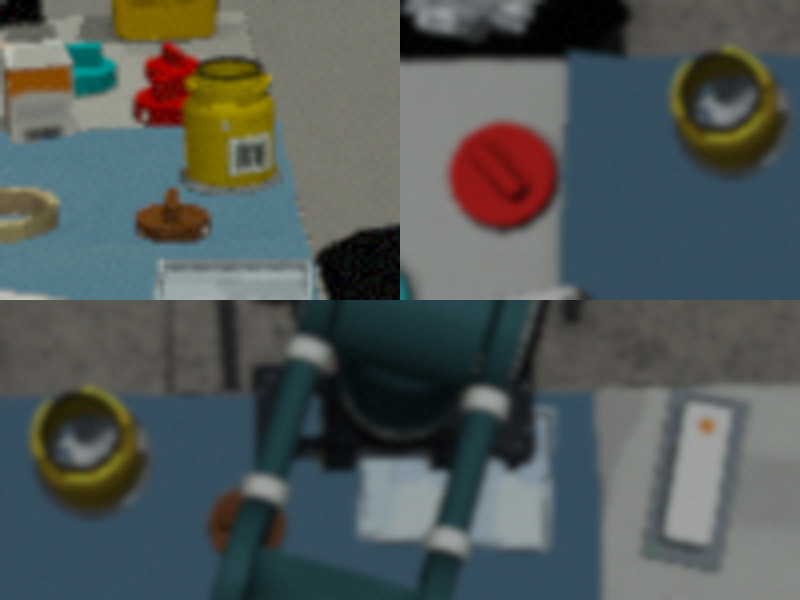

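The four ampoules are in the jar and the tray is empty. The lid has shifted: it is now at top px (206,184), where it was at (208,173). I'll refine the lid and jar poses and check them with an overlay.

```bash
cat > fitall.py <<'E'
from h import *
JP=[np.vstack(rings([(.046,.008),(.046,.078)])),np.vstack(rings([(.036,.078),(.036,.108),(.0335,.114),(.0335,.118)]))]
LP=[np.vstack(rings([(.046,0),(.046,.025)])),np.array([[sx*.03,sy*.009,z] for sx in(1,-1) for sy in(1,-1) for z in(.025,.051)])]
BOX=np.array([[-.03,-.009],[.03,-.009],[.03,.009],[-.03,.009]])
def fill(m):
    m=cv2.morphologyEx(m,cv2.MORPH_CLOSE,np.ones((3,3)))
    cs,_=cv2.findContours(m,cv2.RETR_EXTERNAL,cv2.CHAIN_APPROX_NONE); o=np.zeros_like(m); cv2.drawContours(o,[max(cs,key=cv2.contourArea)],-1,1,-1); return o
def draw(im,c,pts,u0,v0,k,col):
    p=np.array([((pix(c,q)+.5-[u0,v0])*k) for q in pts]).round().astype(np.int32); cv2.polylines(im,[p],True,col,1)
def crop(c,u,v,w,h,k): return cv2.resize(c['color'][v:v+h,u:u+w,::-1],(w*k,h*k),interpolation=cv2.INTER_CUBIC).copy()
E
python3 - <<'E'
from fitall import *
s=cam('side');t=cam('top')
ms=fill(hsvmask(s,YEL,(322,356,172,212))); mt=fill(hsvmask(t,YEL,(240,285,145,190)))
for n,v in (('both',[(s,ms),(t,mt)]),('side',[(s,ms)]),('top',[(t,mt)])): print(n,fit(v,JP,[.467,.14,0],0,2), ms.sum(),mt.sum())
ml=fill(hsvmask(t,RED,(185,230,160,215)))
L,cst=fit([(t,ml)],LP,[.42,.335,-.7],0,2); print('lid',L,cst,ml.sum())
e=[onz(t,*p,.048) for p in((198.75,177),(210,188.75))]; yaw=np.arctan2(*(e[0]-e[1])[:2][::-1]); print('bar',e,yaw)
# yaw scan: darkness along bar edges vs flat top
g=cv2.cvtColor(t['color'],cv2.COLOR_RGB2GRAY).astype(np.float32)
gm=cv2.Laplacian(g,cv2.CV_32F,ksize=3)
def sc(y):
    C=R.from_euler('z',y).apply(np.c_[BOX,[.051]*4])+[*L,0]; sm=0
    pts=np.vstack([np.linspace(C[0],C[1],40),np.linspace(C[2],C[3],40)])
    P=np.array([pix(t,q) for q in pts],np.float32); return cv2.remap(g,P[None,:,0],P[None,:,1],cv2.INTER_LINEAR).mean()
ys=np.arange(0,np.pi,.05); v=[sc(y) for y in ys]; print('best',[(round(ys[i],2),round(float(v[i]),1)) for i in np.argsort(v)[:5]])
yb=ys[int(np.argmin(v))]
A=crop(t,180,140,100,75,4); Jc=[.4675,.1405]
for r,z in((.0335,.118),(.046,.078),(.054,.008)): draw(A,t,rings([(r,z)])[0]+[*Jc,0],180,140,4,(0,255,0))
for r,z in((.046,.025),(.046,0)): draw(A,t,rings([(r,z)])[0]+[*L,0],180,140,4,(0,255,0))
draw(A,t,R.from_euler('z',yaw).apply(np.c_[BOX,[.051]*4])+[*L,0],180,140,4,(255,255,0))
B=crop(s,310,160,50,60,8)
for r,z in((.0335,.118),(.046,.078),(.054,.008)): draw(B,s,rings([(r,z)])[0]+[*Jc,0],310,160,8,(0,255,0))
M=np.zeros((480,800,3),np.uint8);M[:300,:400]=A;M[:480,400:]=B;cv2.imwrite('pics/m4.png',M)
E
```

```text
both (array([0.46864836, 0.14322415]), np.float64(510.552734375)) 551 290
side (array([0.46798412, 0.13560139]), np.float64(137.391357421875)) 551 290
top (array([0.47198962, 0.1458078 ]), np.float64(359.47802734375)) 551 290
lid [0.42064513 0.34616341] 25.376953125 542
bar [array([0.43692032, 0.36175676, 0.048     ]), array([0.39463382, 0.32208107, 0.048     ])] 0.7535551678767002
best [(np.float64(0.75), 48.5), (np.float64(0.7), 48.6), (np.float64(0.8), 48.7), (np.float64(0.65), 48.9), (np.float64(0.85), 49.2)]
```

View pics/m4.png

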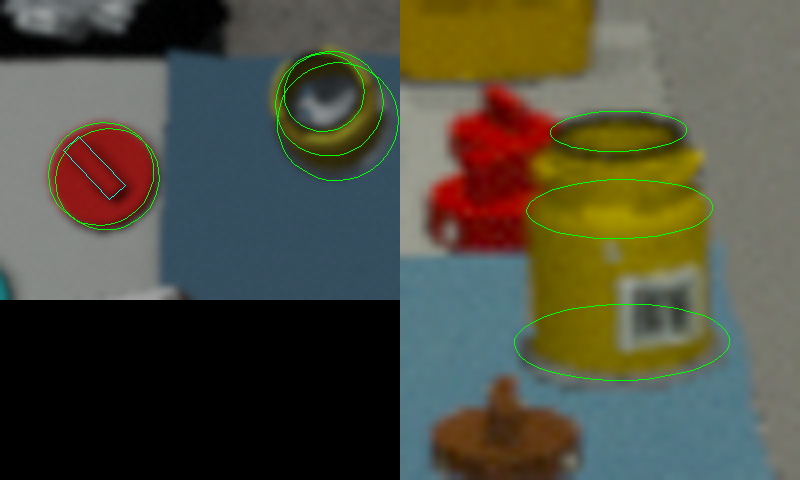

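```bash
python3 - <<'E'
from fitall import *
from scipy.optimize import minimize_scalar as ms
s=cam('side'); J=np.array([.468,.140])
def at(C,r,z,a): return pix(s,[C[0]+r*np.cos(a),C[1]+r*np.sin(a),z])
a=np.radians(np.arange(-170,-10,1))
for n,u,r,z,off in(('label',342.25,.0475,.04,-90),('tick',336.5,.0465,.068,-120)):
    k=a[np.argmin([abs(at(J,r,z,x)[0]-u) for x in a])]; print(n,np.degrees(k),'phi',np.degrees(k)-off,at(J,r,z,k))
L=np.array([.4206,.3462])
for d in(-77,-137): print('lid tick',d,at(L,.046,.012,np.radians(d)))
k=a[np.argmin([abs(at(L,.046,.012,x)[0]-316.25) for x in a])];print('seen',np.degrees(k),at(L,.046,.012,k))
for th in(.754,.754+np.pi): print(planner.inverse_kinematics([*L,.03],down(th)))
E
```

```text
label -69.0 phi 21.0 [342.31296171 198.26476178]
tick -97.0 phi 23.0 [336.39753406 191.82096203]
lid tick -77 [326.37366087 188.53418211]
lid tick -137 [316.25381078 187.90861631]
seen -137.0 [316.25381078 187.90861631]
[ 6.42949834e-01  2.42802790e-01  2.05771600e+00 -4.44089210e-16
  8.41073859e-01  1.45974616e+00]
[ 0.64294983  0.24280279  2.057716    0.          0.84107386 -1.68184649]
```

Jar yaw comes out at about 22° from both the label and the tick. The lid's skirt tick lies at -137°, so the lid's yaw is 223°. I'll pick up the lid.

```bash
python3 - <<'E'
from fitall import *
L=[.4206,.3462]; th=.754+np.pi
hand.command_gripper(.5,30)
bot.goto([*L,.12],down(th)); bot.move_straight([*L,.029],vel=.12)
hand.command_gripper(0,30); o=status.get_obs(); print(o['grip_width']*88,o['finger_force'],o['wrist_force'],o['moment'])
bot.move_straight([L[0],L[1],.20],vel=.15)
q2=down(np.radians(142)); bot.goto([.468,.14,.20],q2); print(status.get_obs()['q'].round(2),status.get_obs()['clock'],status.get_obs()['wrist_force'],status.get_obs()['moment'])
s=cam('side');t=cam('top')
B=crop(s,310,120,50,75,8); P=[.468,.14,.171]
for r,z in((.0335,.118),): draw(B,s,rings([(r,z)])[0]+[.468,.14,0],310,120,8,(0,255,0))
for z in(0,.025): draw(B,s,rings([(.046,z)])[0]+P,310,120,8,(0,255,0))
m=hsvmask(s,RED,(315,365,130,185)); 
print('held side', fit([(s,fill(m))],LP,[.468,.14,np.radians(142)],.171,1))
cv2.imwrite('pics/m5.png',B)
E
```

```text
17.56112295635371 29.897102750837803 [-0.04516065  0.97659876  3.42274768] [0.06636102 0.09708266 0.03616093]
[ 0.24 -0.06  2.04  0.    1.17 -0.67] 39.925 [-0.59633377 -0.03431077 -0.73972867] [-0.01837369 -0.09180891  0.00372073]
held side (array([0.46925]), np.float64(81.592041015625))
```

View pics/m5.png

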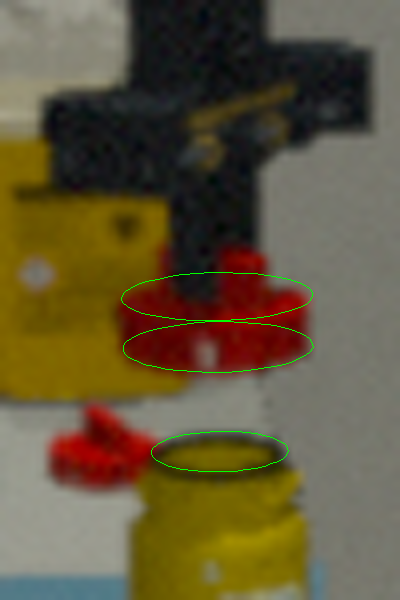

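The lid is held level over the jar, with its tick at px (336,164), as predicted for yaw 142°. I'll lower it while watching the force.

```bash
python3 - <<'E'
from h import *
bot.move_straight([.468,.14,.150],vel=.1)
for z in np.arange(.146,.1249,-.003):
    bot.move_straight([.468,.14,z],vel=.05); bot.pause(.1); o=status.get_obs()
    print(round(z,4),o['position'].round(4),o['wrist_force'].round(1),o['moment'].round(2))
    if o['wrist_force'][2]>12: break
print(o['clock'])
E
```

```text
0.146 [0.4683 0.14   0.1464] [ 0.5 -0.1 -0.9] [-0.03 -0.09  0.  ]
0.143 [0.4679 0.14   0.1429] [ 0.3 -0.3 -1.4] [-0.03 -0.17  0.02]
0.14 [0.4679 0.14   0.1399] [ 0.1 -0.2 -1.3] [ 0.02 -0.2   0.  ]
0.137 [0.4683 0.1403 0.137 ] [ 1.8  2.3 -2.2] [ 0.39 -0.46 -0.04]
0.134 [0.4684 0.1408 0.1343] [0.6 5.  0.5] [ 1.05 -0.39 -0.01]
0.131 [0.4685 0.1413 0.1309] [ 2.3  7.8 -1.4] [ 1.52 -0.54 -0.07]
0.128 [0.4687 0.1413 0.1281] [ 1.9  6.8 -1.6] [ 1.5  -0.52 -0.05]
0.125 [0.4689 0.1414 0.1256] [0.7 8.2 2.4] [ 1.54 -0.35 -0.02]
43.475
```

It went down to the seal. The side force of +8 N in y says the jar axis sits slightly further towards +y, so I'll ease that way and then turn.

```bash
python3 - <<'E'
from h import *
x,y=.4685,.14
def ob(tag):
    bot.pause(.1); o=status.get_obs(); print(tag,o['position'].round(4),o['wrist_force'].round(1),o['moment'].round(2)); return o
for _ in range(4):
    o=ob('c'); f=o['wrist_force']
    if np.hypot(f[0],f[1])<2: break
    x+=np.clip(f[0]*2.5e-4,-.001,.001); y+=np.clip(f[1]*2.5e-4,-.0015,.0015)
    bot.move_straight([x,y,.127],vel=.03)
print('centre',x,y)
a=142
while a>142-64:
    a-=8; z=.127-.003*(142-a)/67
    bot.move_straight([x,y,z],attitude=down(np.radians(a)),vel=.02); o=ob(a)
    if abs(o['moment'][2])>1.2: break
print(o['clock'],x,y)
E
```

```text
c [0.4688 0.1414 0.1256] [1.3 7.4 2.4] [ 1.47 -0.3  -0.  ]
c [0.4688 0.1417 0.127 ] [0.9 4.2 1.8] [ 0.81 -0.19 -0.01]
c [0.4688 0.1419 0.1268] [0.3 0.5 2.2] [-0.05 -0.16 -0.01]
centre 0.46906851842335406 0.1425546372946929
134 [0.4689 0.1421 0.1265] [ 0.5 -0.6  1.1] [-0.22 -0.13 -0.  ]
126 [0.469  0.1425 0.1262] [-1.2  0.1  1.5] [-0.11 -0.17 -0.  ]
118 [0.4691 0.1426 0.126 ] [0.8 0.4 1.9] [-0.06 -0.21  0.04]
110 [0.4691 0.1425 0.1256] [-0.3  0.5  1.4] [-0.07 -0.16 -0.02]
102 [0.4691 0.1426 0.1252] [ 0.2 -0.1  1.4] [-0.01 -0.08 -0.05]
94 [0.4691 0.1425 0.1249] [0.5 0.4 2.2] [-0.05 -0.11 -0.03]
86 [0.4691 0.1425 0.1245] [-0.3 -0.1  2.1] [-0.19 -0.08  0.01]
78 [0.4691 0.1426 0.1242] [-0.1 -0.5  2.7] [-0.1  -0.04 -0.02]
47.4083 0.46906851842335406 0.1425546372946929
```

```bash
python3 - <<'E'
from h import *
x,y=.46907,.14255
a=78
while a>30:
    a-=4; bot.move_straight([x,y,.124],attitude=down(np.radians(a)),vel=.02); bot.pause(.1); o=status.get_obs()
    yaw=np.degrees(R.from_quat(o['eef_rot']).as_matrix()[:2,0]@[1,0]); print(a,o['wrist_force'].round(1),o['moment'].round(2))
    if abs(o['moment'][2])>1: break
print(o['clock'])
E
```

```text
74 [-4.2  1.3  5.7] [0.23 0.56 0.29]
70 [-4.5  1.   5.4] [0.12 0.64 0.78]
66 [-4.8 -0.7  6.6] [-0.14  0.66  0.91]
62 [-4.9 -2.   6.2] [-0.5   0.8   0.99]
58 [-6.  -2.6  6.4] [-0.48  0.8   1.17]
49.1583
```

The hard stop came at about 74°, with 75° predicted. I'll relax the twist, let go and look.

```bash
python3 - <<'E'
from fitall import *
x,y=.46907,.14255
bot.move_straight([x,y,.124],attitude=down(np.radians(70)),vel=.02); print(status.get_obs()['moment'])
hand.command_gripper(.6); bot.pause(.1); bot.move_straight([x,y,.20],vel=.15)
bot.goto([.42,-.15,.33],down(np.pi/2))
s=cam('side');t=cam('top'); print(status.get_obs()['clock'])
B=crop(s,310,160,50,60,8); yaw=np.radians(75)
for z in(0,.025): draw(B,s,rings([(.046,z)])[0]+[x,y,.095+z*1.0],310,160,8,(0,255,0))
draw(B,s,R.from_euler('z',yaw).apply(np.c_[BOX,[.146]*4])+[x,y,0],310,160,8,(255,255,0))
A=crop(t,240,140,50,60,8); draw(A,t,R.from_euler('z',yaw).apply(np.c_[BOX,[.146]*4])+[x,y,0],240,140,8,(255,255,0)); draw(A,t,rings([(.046,.12)])[0]+[x,y,0],240,140,8,(0,255,0))
M=np.hstack([A,B]);cv2.imwrite('pics/m6.png',M)
m=fill(hsvmask(s,RED,(318,360,160,195)))
for z in(.092,.095,.098,.103): print(z,fit([(s,m)],LP,[x,y,yaw],z,1))
cv2.imwrite('pics/m7.png',np.vstack([crop(t,385,140,60,60,6)]))
for tgt in('scanner','dock'):
  for n,c in(('side',s),('top',t)):
    print(tgt,n,[(toworld(c,r['position']).round(3).tolist(),round(r['confidence'],2)) for r in models.boxes_of(tgt,n)])
E
```

```text
[0.31931733 0.67701581 0.30955504]
52.2667
0.092 (array([0.46662859]), np.float64(103.4560546875))
0.095 (array([0.46713641]), np.float64(88.16064453125))
0.098 (array([0.46641375]), np.float64(92.570068359375))
0.103 (array([0.46588641]), np.float64(135.953125))
scanner side [([0.467, -0.405, 0.027], 0.88)]
scanner top [([0.437, -0.392, 0.031], 0.72)]
dock side [([0.477, -0.418, 0.005], 0.69)]
dock top [([0.433, -0.394, 0.009], 0.71)]
```

View pics/m6.png

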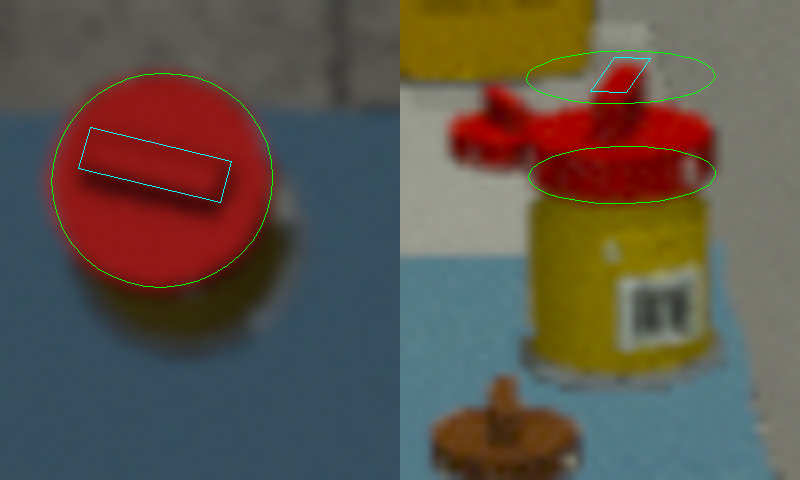

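View pics/m7.png

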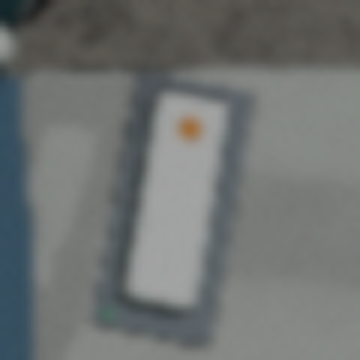

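The lid is home and level: its angle matches, the best-fit height is 95 mm, and its ticks are where predicted. The scanner and pad are undisturbed at top px (412,173), window end towards +x. I'll fit both.

```bash
cat > scan.py <<'E'
from fitall import *
def bx(l,w,z0,z1): return [np.array([[a*l/2,b*w/2,z] for a in(1,-1) for b in(1,-1) for z in(z0,z1)])]
def find(c,x0=(.437,-.392,-.15)):
    g=c['color'].astype(int); u0,v0=np.round(pix(c,[*x0[:2],.02])).astype(int)
    K=np.zeros(g.shape[:2],bool); K[v0-28:v0+28,u0-17:u0+17]=True
    V=g.max(2); sat=V-g.min(2); lo=np.percentile(V[K],97); 
    print('V',np.percentile(V[K],[5,20,50,80,97]))
    return g,K,V,sat,lo
E
python3 - <<'E'
from scan import *
t=cam('top'); g,K,V,sat,lo=find(t)
u0,v0=412,173
for v in (160,173,186): print(v,[tuple(g[v,u]) for u in range(396,430,2)])
print('col',[tuple(g[v,412]) for v in range(148,202,3)])
E
```

```text
V [ 83.  99. 121. 138. 162.]
160 [(np.int64(123), np.int64(126), np.int64(123)), (np.int64(120), np.int64(123), np.int64(120)), (np.int64(119), np.int64(122), np.int64(119)), (np.int64(118), np.int64(120), np.int64(118)), (np.int64(112), np.int64(115), np.int64(113)), (np.int64(85), np.int64(90), np.int64(91)), (np.int64(71), np.int64(77), np.int64(81)), (np.int64(106), np.int64(112), np.int64(112)), (np.int64(156), np.int64(158), np.int64(157)), (np.int64(155), np.int64(146), np.int64(137)), (np.int64(155), np.int64(119), np.int64(83)), (np.int64(160), np.int64(144), np.int64(128)), (np.int64(160), np.int64(161), np.int64(159)), (np.int64(131), np.int64(134), np.int64(135)), (np.int64(90), np.int64(97), np.int64(103)), (np.int64(110), np.int64(115), np.int64(116)), (np.int64(130), np.int64(133), np.int64(130))]
173 [(np.int64(132), np.int64(135), np.int64(132)), (np.int64(121), np.int64(125), np.int64(121)), (np.int64(117), np.int64(120), np.int64(117)), (np.int64(112), np.int64(115), np.int64(112)), (np.int64(85), np.int64(90), np.int64(92)), (np.int64(75), np.int64(81), np.int64(8
[... 1456 characters left out ...]
(np.int64(148), np.int64(149), np.int64(149)), (np.int64(156), np.int64(158), np.int64(157)), (np.int64(159), np.int64(161), np.int64(160)), (np.int64(162), np.int64(163), np.int64(162)), (np.int64(160), np.int64(161), np.int64(160)), (np.int64(161), np.int64(162), np.int64(162)), (np.int64(161), np.int64(162), np.int64(161)), (np.int64(160), np.int64(161), np.int64(161)), (np.int64(162), np.int64(162), np.int64(162)), (np.int64(160), np.int64(161), np.int64(160)), (np.int64(161), np.int64(162), np.int64(162)), (np.int64(114), np.int64(119), np.int64(118)), (np.int64(82), np.int64(89), np.int64(94)), (np.int64(96), np.int64(100), np.int64(100)), (np.int64(131), np.int64(134), np.int64(131))]
```

```bash
cat > scan.py <<'E'
from fitall import *
def face(l,w,z): return [np.array([[a*l/2,b*w/2,z] for a in(1,-1) for b in(1,-1)])]
def scanmask(c,box=(395,432,145,205)):
    g=c['color'].astype(int); K=np.zeros(g.shape[:2],np.uint8); u0,u1,v0,v1=box; K[v0:v1,u0:u1]=1
    return fill(((g[...,0]>137).astype(np.uint8))*K),K
def find(c,x0=(.437,-.392,-.15),z=.028):
    m,K=scanmask(c); return fit([(c,m)],face(.13,.044,z),list(x0),0,3),m,K
def dock(c,x0=(.435,-.394,-.15)):
    m,K=scanmask(c); g=c['color'].astype(int)
    d=fill((((g[...,2]-g[...,0]>=3)&(g[...,0]<118)).astype(np.uint8)*K)|m); return fit([(c,d)],face(.16,.072,.005),list(x0),0,3),d
E
python3 - <<'E'
from scan import *
t=cam('top'); (p,f),m,K=find(t); (d,fd),dm=dock(t); print('scan',p,f,m.sum(),'dock',d,fd,dm.sum())
A=crop(t,385,140,60,60,8)
for q,(l,w,z) in((p,(.13,.044,.028)),(d,(.16,.072,.005))):
    c4=np.array([[1,1],[1,-1],[-1,-1],[-1,1]])*[l/2,w/2]
    draw(A,t,R.from_euler('z',q[2]).apply(np.c_[c4,[z]*4])+[*q[:2],0],385,140,8,(0,255,0))
cv2.imwrite('pics/m8.png',A)
s=cam('side'); J=np.array([.469,.1425]); a=np.radians(np.arange(-110,-30,.5))
print('label ang',np.degrees(a[np.argmin([abs(pix(s,[J[0]+.0475*np.cos(x),J[1]+.0475*np.sin(x),.04])[0]-342.25) for x in a])]))
print(planner.inverse_kinematics([.538,-.0285,.035],down(np.radians(112))),planner.inverse_kinematics([*p[:2],.01],down(p[2])))
E
```

```text
scan [ 0.44371462 -0.39636311 -0.22068678] 77.403076171875 350 dock [ 0.44086806 -0.39704853 -0.24520715] 31.452392578125 920
label ang -70.5
[-0.0991587   0.22546858  2.06808773  0.          0.84803634 -0.48313114] [-7.70955364e-01  3.52184530e-01  1.95689801e+00 -4.44089210e-16
  8.32510113e-01  1.02052774e+00]
```

View pics/m8.png

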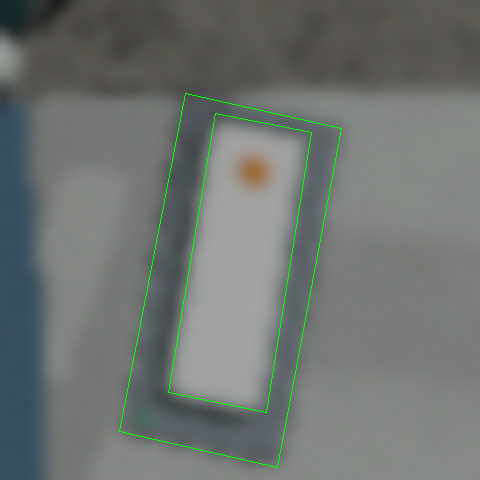

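The overlay matches: the pad at yaw -0.245 and the scanner centred on it, in line. I'll pick up the scanner.

```bash
python3 - <<'E'
from scan import *
P=[.4425,-.3967]; th=-.24
hand.command_gripper(.75,20); bot.goto([*P,.12],down(th)); bot.move_straight([*P,.010],vel=.1)
hand.command_gripper(0,20); o=status.get_obs(); print(o['grip_width']*88,o['finger_force'],o['wrist_force'])
bot.move_straight([*P,.20],vel=.15)
J=np.array([.469,.1425]); a=np.radians(-69.5); n=np.array([np.cos(a),np.sin(a)])
T=J+n*(.0475+.072+.067); print(T); q=down(a+np.pi)
bot.goto([*T,.2],q); bot.move_straight([*T,.033],vel=.12); bot.pause(.3)
s=cam('side');t=cam('top'); print(status.get_obs()['clock'],status.get_obs()['position'],status.get_obs()['wrist_force'])
M=np.zeros((480,800,3),np.uint8); M[:,:400]=crop(s,315,170,50,60,8); M[:,400:]=crop(t,250,140,50,60,8); cv2.imwrite('pics/m9.png',M)
E
```

```text
43.89566508763491 19.970976021140814 [-0.06051583  0.33642459  2.3497317 ]
[ 0.53431368 -0.03218936]
60.775 [ 0.53442996 -0.03219861  0.03320772] [ 0.51121703 -0.39121463 -1.60808053]
```

View pics/m9.png

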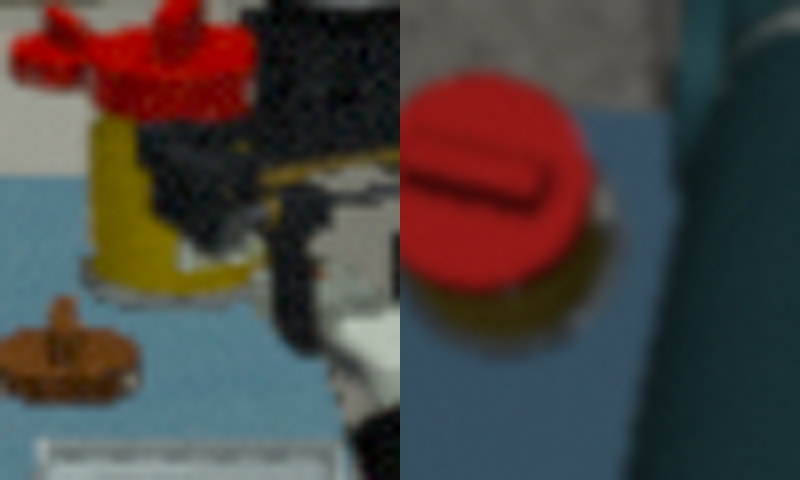

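The scanner is held in front of the label. I'll check its attitude with a projected model while it holds steady.

```bash
python3 - <<'E'
from scan import *
bot.pause(2.8)
s=cam('side'); o=status.get_obs(); B=crop(s,325,175,60,60,10); a=np.radians(-69.5)
T=o['position'][:2]; c4=np.array([[1,1],[1,-1],[-1,-1],[-1,1]])*[.065,.022]
z0=o['position'][2]-.005
for z in(z0,z0+.024): draw(B,s,R.from_euler('z',a+np.pi).apply(np.c_[c4,[z]*4])+[*T,0],325,175,10,(0,255,0))
J=np.array([.469,.1425]);n=np.array([np.cos(a),np.sin(a)])
draw(B,s,[[*(J+n*.0475),.04],[*(J+n*.1195),.04]],325,175,10,(0,0,255))
lab=[[*(J+n*.0475+np.array([-n[1],n[0]])*u),.04+v] for u,v in((-.021,-.018),(.021,-.018),(.021,.018),(-.021,.018))]
draw(B,s,lab,325,175,10,(255,0,255)); cv2.imwrite('pics/m10.png',B); print(o['clock'])
E
```

```text
63.625
```

View pics/m10.png

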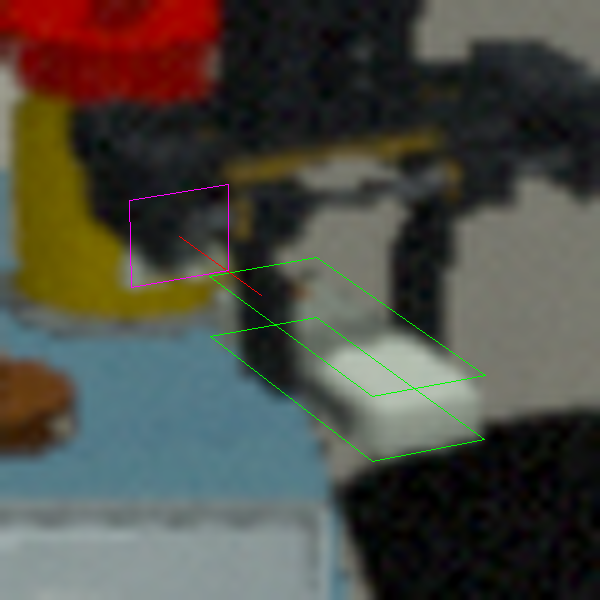

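The scanner is level and pointed along the label normal. The label's corner (px 337,204) sits about 1 px left of the model, which makes the label about 1.5–2° further round. I'll repeat the hold with that correction and then lay the scanner back.

```bash
python3 - <<'E'
from scan import *
J=np.array([.469,.1425]); a=np.radians(-71.3); n=np.array([np.cos(a),np.sin(a)])
T=J+n*(.0475+.072+.067); q=down(a+np.pi)
bot.move_straight([*T,.033],attitude=q,vel=.05); bot.pause(3.0)
bot.move_straight([*T,.2],vel=.15)
t=cam('top'); 
D=[.4415,-.3970]; th=-.243
bot.goto([*D,.15],down(th)); bot.move_straight([*D,.03],vel=.12); bot.move_straight([*D,.0105],vel=.03)
print(status.get_obs()['wrist_force'])
hand.command_gripper(.72); bot.pause(.2); bot.move_straight([*D,.15],vel=.15)
bot.goto([.40,-.05,.33],down(np.pi/2)); bot.pause(.3)
t=cam('top');s=cam('side'); print(status.get_obs()['clock'])
(p,f),m,K=find(t); (d,fd),dm=dock(t); print('scan',p,f,'dock',d,fd)
M=np.zeros((480,800,3),np.uint8); M[:,:400]=crop(t,388,145,50,60,8)
for q,(l,w,z) in((p,(.13,.044,.028)),(d,(.16,.072,.005))):
    c4=np.array([[1,1],[1,-1],[-1,-1],[-1,1]])*[l/2,w/2]
    draw(M[:,:400],t,R.from_euler('z',q[2]).apply(np.c_[c4,[z]*4])+[*q[:2],0],388,145,8,(0,255,0))
M[:,400:]=crop(s,290,170,100,120,4); cv2.imwrite('pics/m11.png',M)
E
```

```text
[-1.4789154   0.42716206  2.20677331]
75.1833
scan [ 0.43944803 -0.39583713 -0.24714585] 80.00927734375 dock [ 0.44238572 -0.39795615 -0.22994837] 35.62939453125
```

View pics/m11.png

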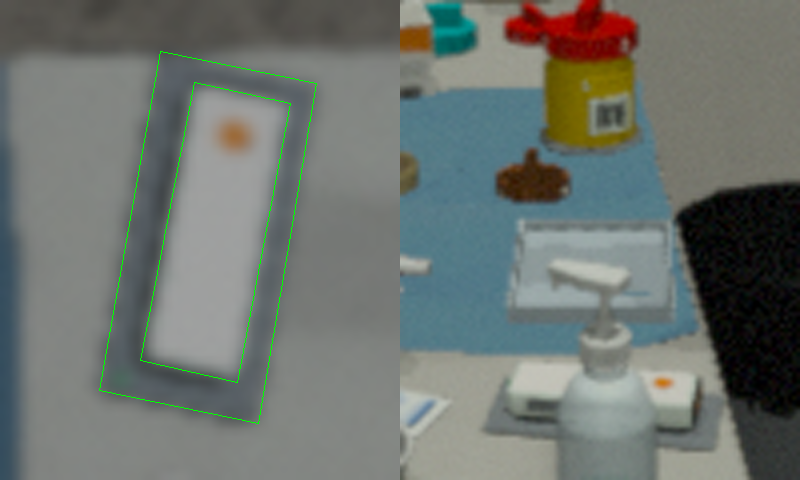

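The scanner lies flat and in line on its pad at top px (413,172), the lid is level on the jar, the tray is empty and the bystanders are where they were. Handing in.

```bash
python3 -c "
from h import *
print(bot.job_done())"
```

```text
the job is handed in; nothing more can be done
None
```

The job is handed in: all four ampoules are in the jar, the red lid is screwed to its stop and released, the label was scanned twice from about 7 cm for about 3 s each, and the scanner is back flat and in line on its pad; the result of the judging was not shown.

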